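Fit the blue spacer plate in the dough press and shut its hatch

TASK

Set the dough press up for the next batch: thread the blue spacer plate over the two brass pins in the press's open bay, so that it lies flat on the bed, and let go of it. Then slide the clear hatch along its track until it is fully shut against the dark end frame. Leave the white spacer plate where it lies.

Things in the scene. Friction and masses are not known exactly. Their poses are not given: they have to be found in the camera images.
- blue_plate_bar (a point): Centre of the grip bar of the loose blue plastic spacer plate, 37 mm straight above the middle of the plate's underside. The bar is 12 mm wide (own x), 50 mm long (y), 14 mm high, on two posts over the middle of the plate; its underside is 24 mm above the plate's top. Pinch it across its 12 mm (along x).
- blue_plate: The blue spacer plate, 60 (own x) x 110 (own y) x 6 mm; origin: centre of its underside. Two 14 mm round through holes at own y = +40 and -40 mm, x = 0. Total height with grip 44 mm, mass 0.09 to 0.18 kg, centre of mass on the middle axis. Starts flat on the table; either end may go on either pin (half a turn is the same).
- white_plate_bar (a point): Centre of the grip bar of the white spacer plate, same shape and size as the blue one, lying flat on the table near it. The two swap places from start to start. Not to be used or moved.
- seat (a point): Point on the bed of the press's bay, midway between the pins, 90 mm above the table, with the press's axes: x across, y along the hatch's track, z up. Pins at y = +40 and -40 mm, 10 mm thick, 30 mm high, tapering to 4 mm over the top 10 mm. Bay open on top, x +-93 mm, y -87 to +90 mm. Side rails rise 67 mm above the bed, the dark end frame (at -y) 80 mm.
- press: The fixed dough press, white and steel, 210 mm (x) x 402 mm (y: -107 to +295 mm) x 157 mm high, the end frame 170 mm; origin on the table straight below the seat point, same axes; stands at a different place and yaw each time. From y = +90 to +295 mm is the housing, 145 mm high, over which the open hatch is parked.
- pin_a (a point): Tip of the brass pin at y = +40 mm of the seat, 30 mm above the bed.
- pin_b (a point): Tip of the brass pin at y = -40 mm of the seat, 30 mm above the bed.
- hatch_fin (a point): Centre of the orange upright fin in the middle of the clear hatch (192 x 170 x 6 mm): fin 50 mm wide (press x), 12 mm thick (press y), 34 mm high; top 17 mm above this point, hatch face 17 mm below it. Push it towards -y of the press with closed fingers, or pinch it. Shut, the fin is straight above the seat and the hatch clears the seated plate.
- hatch (a joint): Opening of the hatch along press y in m: 0 = shut against the end frame (hard stop), 0.20 = fully open; starts at 0.165 to 0.20, clear of the bay. Moves against about 2.5 N of friction, no spring, stays where it is left.
There are look-alikes about, which are no part of the job. Several things look just like the blue_plate: the one meant starts farthest to the robot's left.

How it is judged:
On the way, in this order (a step that is already met when the one before it is completed fails the run):
1. the blue plate lies flat on the bed over both pins, let go, with the hatch still open (z of blue_plate in the frame of seat below 0.003 m and distance between blue_plate and seat below 0.006 m and angle between the y axis of blue_plate and the y axis of seat, either way round below 0.12 rad and contact force between blue_plate and the fingers below 0.2 N and value of joint hatch above 0.08 m), for 0.2 s.
2. the hatch is shut against the end frame (value of joint hatch below 0.005 m), for 0.2 s.
At the end, for the whole second after the job is handed in: The blue plate lies flat on the bed with both pins through its holes (underside within 3 mm of the bed, middle within 6 mm of the seat point, long side within 0.12 rad of the pin line either way round, tilt under 0.06 rad), and the hatch is within 5 mm of shut (z of blue_plate in the frame of seat below 0.003 m and distance between blue_plate and seat below 0.006 m and angle between the y axis of blue_plate and the y axis of seat, either way round below 0.12 rad and angle between blue_plate's own z axis and vertical below 0.06 rad and value of joint hatch below 0.005 m); the robot touches nothing.
It fails at once if the white plate is moved by more than 15 mm (distance of white_plate_bar from where it was at the start of the episode above 0.015 m).
It also fails if it takes over 54 s, if anything falls off the work surface, if the arm or the gripper's body presses on something with over 40 N, if the wrist force passes 120 N, or if a joint passes its speed limit or range.

ROBOT

A 6-joint arm with a two-finger parallel gripper is mounted at the origin on the work surface. World frame = base frame: x ahead of the robot, y to its left, z up, the work surface at z = 0. Lengths are in m, angles in rad, forces in N, time in s.
With the tool pointing down it reaches from about 0.35 to 0.775 m from the base axis. Payload 5.5 kg.
Tool frame: the origin (TCP) lies midway between the tips of the shut fingers; the grasp point (between the pads) lies 19 mm behind it; z points along the fingers, y is the direction in which the jaws open and shut (so a half turn about z gives the same grasp; the last joint's range is limited). The gripper opens to 85 mm and grips with 20 to 120 N. Pads are 22 mm wide; open, the fingers measure 114 mm over their backs; the gripper's body (76 mm by 85 mm) begins 54 mm behind the grasp point. The pads swing forward as they close: fully open they stand 13 mm farther back than shut.
Start: joints at [1.094, 0.313, 0.046, 1.304, 0, 1.431], TCP at [0.19, 0.543, 0.231] pointing down, gripper open.
Joint ranges: [-2.76, 2.76], [-0.86, 1.69], [-1.03, 1.26], [-2.2, 2.34], [-1.47, 1.5], [-3.14, 3.14]. Speed limits (rad/s): [2.57, 2.57, 3.14, 3.14, 3.14, 3.14].

INTERFACE

Orientations are given as a unit quaternion [w, x, y, z].
In Python, from workcell import env gives the robot as it stands.
- The arm moves only by the shell command python3 -m creep 'ROWS' [OPENING] [FORCE]. ROWS is JSON, a list of rows, each a list of 6 numbers: the shift along the tool's x, y, z in m, then the turn, a rotation vector about the tool's x, y, z in degrees. A call has exactly 8 rows; each row is the pose to reach, as a shift and turn from the pose commanded when the call began, along the tool's axes at that moment; what a row does not reach only later rows make up. A row lasts 1/10 s, in which the tool goes at most 50 mm and 8.59 degrees, less where a joint would pass 70% of its speed; a pose out of reach is approached as far as the arm can. A call with a gripper value outside its range is refused whole. OPENING is the finger opening in m, from 0 to 0.0854, set as the call begins (- or left out, the last holds). The fingers move at their own pace and stop on an object; FORCE is the grip in N (left out, the last holds). Time passes only in rows, so rows that repeat a pose let the fingers close, or fill a call up. It gives the time, the measured TCP pose, the force and the opening at its end, in the units of the state.
- env.get_state(): the state, without advancing time (a new reading comes with each control period).
- env.read_camera(name): name is "scene" or "top" or "wrist"; returns (picture, depth): 400x640x3 uint8, blue, green, red; 400x640 float32, m along the optical axis (not along the pixel's ray), 0 where there is no reading.
- env.camera_params(name): a dict with "fx", "fy", "cx", "cy" (pixels), "k1" (the pictures are not rectified: a ray, as slopes to the right and down, at radius r is drawn at 1 + k1 r^2 times it, then the intrinsics apply), "position" and "orientation" of the camera in the world. Camera axes: x right, y up, looking along -z (the intrinsics and any distortion apply to the point x, -y, -z); pixel columns grow to the right and rows downward; lengths in m; the calibration is good to about 2 mm. A picture is of the moment at which its call begins: read the wrist's pose just before it. camera_params takes no time and is no camera call; for the wrist camera it gives the pose at the moment of the call.
- env.hand_in(): hands the job in, once; it reports no verdict.
The state is a dict: "clock": time; "joint_pos": joint angles; "qvel": joint speeds; "tau": joint torques, N m; "tcp_pos": TCP position; "orientation": TCP orientation; "wrist_force": force on the tool from outside, world axes, zero at the start; "ft_torque": the same for the moment, N m; "finger_gap": finger opening in m.
Only numpy, scipy, OpenCV 4.12 (cv2) and the standard library are available. Lean on these libraries where they do the work, as an engineer would, in place of code of your own. Each camera call takes 0.05 s, during which the arm holds its last target. There are 200 camera calls.

## Working session

There is one attempt and no reset: what is moved stays moved. The work goes in short steps, Python scripts to look and compute and a shell command to move; the robot and the scene stay as the last step left them, time stands still between calls to the robot, and variables do not carry over. Pictures are saved under pics/ and viewed, about 8 in all and at most 12, crops included, and the job is handed in when it is done.

```bash
mkdir -p pics; ls
cat > h.py <<'E'
import numpy as np, cv2
from scipy.spatial.transform import Rotation as R
from workcell import env
def rot(q): return R.from_quat([q[1],q[2],q[3],q[0]])
def ray(p,uv):
    uv=np.atleast_2d(np.float64(uv)); K=np.array([[p['fx'],0,p['cx']],[0,p['fy'],p['cy']],[0,0,1.]])
    s=cv2.undistortPoints(uv.reshape(-1,1,2),K,np.array([p['k1'],0,0,0.])).reshape(-1,2)
    return rot(p['orientation']).apply(np.c_[s[:,0],-s[:,1],-np.ones(len(s))])
def onplane(p,uv,z):
    d=ray(p,uv); c=np.array(p['position']); return c+d*((z-c[2])/d[:,2])[:,None]
def fromdepth(p,uv,dep):
    uv=np.atleast_2d(uv); d=ray(p,uv); return np.array(p['position'])+d*dep[uv[:,1].astype(int),uv[:,0].astype(int)][:,None]
def shot(n,name):
    p=env.camera_params(n); im,d=env.read_camera(n); cv2.imwrite(f'pics/{name}.png',im); np.savez(f'pics/{name}.npz',im=im,d=d,p=np.array(p,dtype=object)); return p,im,d
def load(name):
    f=np.load(f'pics/{name}.npz',allow_pickle=True); return f['p'].item(),f['im'],f['d']
E
python3 - <<'E'
from h import *
for n in ['top','scene']:
    p,im,d=shot(n,n+'0'); print(n,p,(d>0).mean())
s=env.get_state(); print(s)
E
```

```text
pics
top {'fx': 453.63468226928956, 'fy': 453.63468226928956, 'cx': 320.8256038529995, 'cy': 200.05647331605297, 'k1': -0.005285896594997642, 'position': array([0.32619788, 0.04276142, 1.1431475 ]), 'orientation': array([-0.7013578 , -0.04474484,  0.03721969,  0.71042933])} 0.99587890625
scene {'fx': 470.7848590080433, 'fy': 470.7848590080433, 'cx': 322.49951379297215, 'cy': 200.15242140468723, 'k1': -0.013294867027720397, 'position': array([ 0.81371168, -0.3961151 ,  0.91046157]), 'orientation': array([0.89235907, 0.28668656, 0.11237409, 0.32996693])} 0.995921875
{'clock': 0.1, 'joint_pos': array([ 1.09438262e+00,  3.13912737e-01,  4.51164553e-02,  1.30360550e+00,
       -3.38857317e-05,  1.43119111e+00]), 'qvel': array([ 0.00015974, -0.00269439,  0.00078994, -0.00104007, -0.00109034,
        0.00010326]), 'tau': array([ 2.60292953e-03, -4.81724775e+01,  2.99245727e+01,  1.26670193e-02,
       -8.84684846e-05,  1.68188245e-05]), 'tcp_pos': array([0.18983859, 0.54228436, 0.23051495]), 'orientation': array([-2.27211432e-04,  1.67609316e-01,  9.85853170e-01, -7.70087224e-04]), 'wrist_force': array([1.0092137 , 0.59474706, 0.18125709]), 'ft_torque': array([-0.00170186, -0.05509202, -0.00450559]), 'finger_gap': 0.08540848600982595}
```

View pics/top0.png

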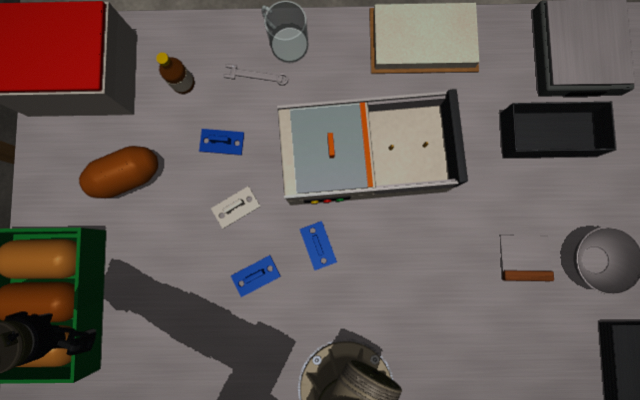

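View pics/scene0.png

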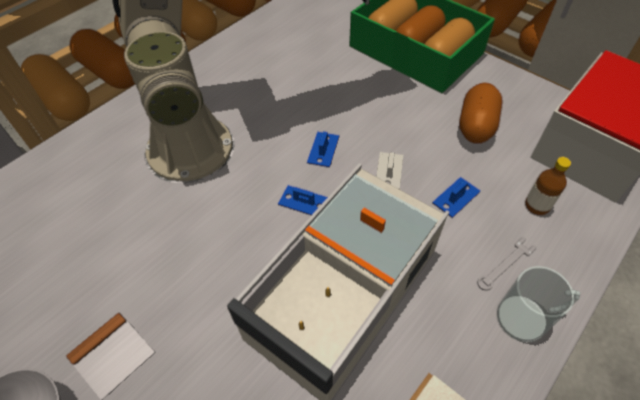

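The top view shows blue plates at (221,141), (256,276) and (318,245), the white one at (235,207), pins at (390,147) and (425,144), and the hatch fin at (331,145). The blue plate at (221,141) looks farthest left. Next I'll measure them.

```bash
python3 - <<'E'
from h import *
p,im,d=load('top0')
hsv=cv2.cvtColor(im,cv2.COLOR_BGR2HSV)
m=cv2.inRange(hsv,(105,150,60),(130,255,255))
for c in cv2.findContours(m,cv2.RETR_EXTERNAL,cv2.CHAIN_APPROX_NONE)[0]:
    if cv2.contourArea(c)<300: continue
    w=onplane(p,c.reshape(-1,2),0.006)[:,:2]
    r=cv2.minAreaRect((w*1000).astype(np.float32)); b=cv2.boxPoints(r); e=max([b[1]-b[0],b[2]-b[1]],key=np.linalg.norm)
    print('blue',r, 'long axis deg',np.degrees(np.arctan2(e[1],e[0])))
# pins
g=cv2.cvtColor(im,cv2.COLOR_BGR2GRAY)
roi=np.zeros_like(g); roi[120:170,380:440]=1
mb=((hsv[...,1]>110)&(g<150)&(roi>0)).astype(np.uint8)
n,l,st,ce=cv2.connectedComponentsWithStats(mb)
for i in range(1,n):
    if st[i,4]>5: print('pin',ce[i],st[i],onplane(p,ce[i],0.105))
# fin / orange
mo=cv2.inRange(hsv,(5,150,120),(20,255,255)); mo[:, :270]=0; mo[:,400:]=0; mo[:90]=0;mo[195:]=0
n,l,st,ce=cv2.connectedComponentsWithStats(mo)
for i in range(1,n):
    if st[i,4]>20:
        ys,xs=np.where(l==i); w=fromdepth(p,np.c_[xs,ys],d); w=w[w[:,2]>np.median(w[:,2])-.01]
        r=cv2.minAreaRect((w[:,:2]*1000).astype(np.float32)); print('orange',ce[i],st[i],np.median(w,0),r)
for uv in [(370,160),(420,170),(425,125),(455,140),(410,99),(280,150)]: print(uv,fromdepth(p,uv,d).round(3))
E
python3 - <<'E'
from h import *
p,im,d=load('scene0')
hsv=cv2.cvtColor(im,cv2.COLOR_BGR2HSV)
for (u,v) in [(328,292),(302,325)]:
    s=hsv[v-10:v+10,u-10:u+10]; m=(s[...,2]<150)&(s[...,1]>110); ys,xs=np.where(m)
    c=np.array([xs.mean()+u-10,ys.mean()+v-10]); t=[u-10+xs[ys==ys.min()].mean(),v-10+ys.min()]; print('scene pin',c,onplane(p,c,0.105),t,onplane(p,t,.12))
E
```

```text
blue ((272.2779541015625, 218.91111755371094), (57.870262145996094, 108.19732666015625), 26.674549102783203) long axis deg -63.325455
blue ((345.8218688964844, 62.892982482910156), (107.70975494384766, 58.1246337890625), 19.72736358642578) long axis deg 19.727365
blue ((614.0608520507812, 308.0015563964844), (108.9478988647461, 58.522315979003906), 84.24404907226562) long axis deg 84.244064
pin [425.33333333 144.06666667] [423 142   5   5  15] [[ 0.57538434 -0.19225445  0.105     ]]
pin [391.         146.85714286] [389 145   5   5  14] [[ 0.56991331 -0.11209791  0.105     ]]
orange [366.05411765 144.24470588] [360 102  13  85 425] [ 0.56346587 -0.04923999  0.15591818] ((488.3204345703125, -30.523651123046875), (66.0333251953125, 349.6529235839844), 76.36993408203125)
orange [330.57391304 143.54782609] [328 133   7  22 115] [0.55967446 0.0307142  0.18820049] ((560.009765625, 29.935998916625977), (10.802058219909668, 47.16987609863281), 89.21961212158203)
(370, 160) [[ 0.531 -0.058  0.144]]
(420, 170) [[ 0.516 -0.18   0.093]]
(425, 125) [[ 0.625 -0.196  0.092]]
(455, 140) [[ 0.568 -0.243  0.17 ]]
(410, 99) [[ 0.671 -0.153  0.145]]
(280, 150) [[ 0.591  0.158 -0.   ]]
scene pin [327.5 292. ] [[ 0.5704331  -0.11407909  0.105     ]] [np.float64(327.0), np.int64(289)] [[ 0.57042859 -0.1154164   0.12      ]]
scene pin [301.04347826 325.34782609] [[ 0.57629133 -0.19326768  0.105     ]] [np.float64(302.0), np.int64(322)] [[ 0.5778985  -0.19146975  0.12      ]]
```

```bash
cat >> h.py <<'E'
def plan(x,y,z,yaw):
    "shift (mm) and turn (deg) in tool axes to put TCP there, tool down, tool y at yaw deg (mod 180)"
    s=env.get_state(); r=rot(s['orientation'])
    best=None
    for a in (yaw,yaw+180):
        a=np.radians(a); Y=np.array([np.cos(a),np.sin(a),0]); Z=np.array([0,0,-1.]); T=R.from_matrix(np.c_[np.cross(Y,Z),Y,Z])
        v=np.degrees((r.inv()*T).as_rotvec())
        if best is None or np.linalg.norm(v)<np.linalg.norm(best): best=v
    print('shift mm',(r.inv().apply(np.array([x,y,z])-s['tcp_pos'])*1000).round(1),'turn',best.round(2),'tcp',s['tcp_pos'].round(4),'t',s['clock'],'F',s['wrist_force'].round(1),'gap',round(s['finger_gap'],4))
E
python3 -c "
from h import *
plan(.614,.308,.17,84.2-90)"
python3 -m creep '[[-0.03,-0.005,0,0,0,6],[-0.08,-0.013,0,0,0,14],[-0.13,-0.022,0,0,0,22],[-0.18,-0.03,0,0,0,30],[-0.23,-0.038,0,0,0,38],[-0.28,-0.047,0,0,0,46],[-0.33,-0.056,0.01,0,0,54],[-0.375,-0.064,0.02,0,0,62]]'
python3 -c "
from h import *
plan(.614,.308,.17,84.2-90)"
```

```text
shift mm [-477.8  -80.8   60.6] turn [-8.00e-02  5.00e-02  7.65e+01] tcp [0.1898 0.5423 0.2305] t 0.1 F [1.  0.6 0.2] gap 0.0854
clock: 0.9
tcp_pos: [0.5229, 0.3581, 0.2116]
orientation: [0.0, 0.654, 0.757, 0.0]
wrist_force: [0.7, 0.2, 0.2]
finger_gap: 0.0855
shift mm [-62.9  82.9  41.6] turn [ 0.03 -0.03 14.16] tcp [0.5229 0.3581 0.2116] t 0.9 F [0.7 0.2 0.2] gap 0.0855
```

```bash
python3 -m creep '[[-0.02,0.025,0.01,0,0,5],[-0.04,0.05,0.02,0,0,10],[-0.055,0.073,0.03,0,0,14],[-0.063,0.083,0.04,0,0,14.2],[-0.063,0.083,0.042,0,0,14.2],[-0.063,0.083,0.042,0,0,14.2],[-0.063,0.083,0.042,0,0,14.2],[-0.063,0.083,0.042,0,0,14.2]]' 0.06
python3 - <<'E'
from h import *
p,im,d=shot('wrist','w1'); print(p['position'],rot(p['orientation']).as_matrix().round(3).tolist())
hsv=cv2.cvtColor(im,cv2.COLOR_BGR2HSV)
m=cv2.inRange(hsv,(105,150,60),(130,255,255)); ys,xs=np.where(m>0)
w=fromdepth(p,np.c_[xs,ys],d); top=w[(w[:,2]>.036)&(w[:,2]<.055)]; pl=w[(w[:,2]<.012)&(w[:,2]>0)]
for nme,q in(('bar',top),('plate',pl)):
    if len(q)>20:
        r=cv2.minAreaRect((q[:,:2]*1000).astype(np.float32)); b=cv2.boxPoints(r); e=max([b[1]-b[0],b[2]-b[1]],key=np.linalg.norm)
        print(nme,len(q),q.mean(0),r,np.degrees(np.arctan2(e[1],e[0])))
plan(.614,.308,.018,-5.8)
E
```

```text
clock: 1.7
tcp_pos: [0.6119, 0.3108, 0.1709]
orientation: [0.0, 0.739, 0.673, 0.001]
wrist_force: [-0.3, -0.1, -0.1]
finger_gap: 0.0602
[0.61889594 0.38647113 0.31387831] [[0.996, 0.089, 0.027], [-0.093, 0.952, 0.292], [0.0, -0.293, 0.956]]
bar 1175 [0.45041269 0.26921694 0.04292276] ((445.2388916015625, 266.2059631347656), (375.4554138183594, 48.64988327026367), 14.90493106842041) 14.904928
plate 7300 [0.464581   0.27128744 0.00629573] ((448.73785400390625, 271.82421875), (417.9506530761719, 265.0164794921875), 39.581642150878906) 39.581646
shift mm [ -2.7   2.1 152.9] turn [ 0.07 -0.04  0.41] tcp [0.612  0.3107 0.1709] t 1.75 F [-0.5 -0.   0.9] gap 0.0601
```

View pics/w1.png

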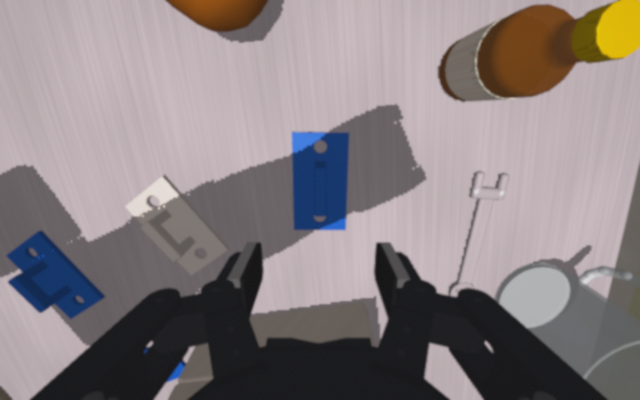

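Run:
```python
from h import *
p,im,d=load('w1')
hsv=cv2.cvtColor(im,cv2.COLOR_BGR2HSV)
m=cv2.inRange(hsv,(105,120,40),(130,255,255)); k=np.zeros_like(m);k[120:240,280:360]=1; ys,xs=np.where((m>0)&(k>0))
w=fromdepth(p,np.c_[xs,ys],d); top=w[(w[:,2]>.036)&(w[:,2]<.055)]; pl=w[(w[:,2]<.012)&(w[:,2]>0)]
for nme,q in(('bar',top),('plate',pl)):
    if len(q)>20:
        r=cv2.minAreaRect((q[:,:2]*1000).astype(np.float32)); b=cv2.boxPoints(r); e=max([b[1]-b[0],b[2]-b[1]],key=np.linalg.norm)
        print(nme,len(q),q.mean(0),r,np.degrees(np.arctan2(e[1],e[0])))
h=onplane(p,[[320,147],[320,217]],.006);print(h,h.mean(0))
print('white',onplane(p,[[225,255],[165,177],[195,275]],.006),onplane(p,[230,255],.006))
```

```text
bar 619 [0.61375972 0.31176209 0.04382359] ((613.6914672851562, 311.0600891113281), (48.833274841308594, 12.00803279876709), 84.37647247314453) 84.376434
plate 4191 [0.61369869 0.31421601 0.00620689] ((613.4910888671875, 310.4659729003906), (107.87178039550781, 58.60444259643555), 84.46965789794922) 84.46967
[[0.61732216 0.34948646 0.006     ]
 [0.61006971 0.27062918 0.006     ]] [0.61369593 0.31005782 0.006     ]
white [[0.49264997 0.2329224  0.006     ]
 [0.44440448 0.33320091 0.006     ]
 [0.45049333 0.20922762 0.006     ]] [[0.4986316  0.23238356 0.006     ]]
```

```bash
python3 -m creep '[[0,0.0017,0.03,0,0,0.2],[0,0.0017,0.07,0,0,0.2],[0,0.0017,0.105,0,0,0.2],[0,0.0017,0.13,0,0,0.2],[0,0.0017,0.147,0,0,0.2],[0,0.0017,0.153,0,0,0.2],[0,0.0017,0.153,0,0,0.2],[0,0.0017,0.153,0,0,0.2]]' 0.05
python3 -m creep '[[0,0,0,0,0,0],[0,0,0,0,0,0],[0,0,0,0,0,0],[0,0,0,0,0,0],[0,0,0,0,0,0],[0,0,0,0,0,0],[0,0,0,0,0,0],[0,0,0,0,0,0]]' 0 40
python3 -c "
from h import *
plan(.6137,.3105,.018,-5.6)"
```

```text
clock: 2.55
tcp_pos: [0.6151, 0.3101, 0.0182]
orientation: [0.0, 0.741, 0.671, 0.001]
wrist_force: [-0.2, -0.9, 0.9]
finger_gap: 0.0496
clock: 3.35
tcp_pos: [0.6151, 0.3098, 0.0179]
orientation: [0.0, 0.741, 0.671, 0.001]
wrist_force: [-0.1, 0.0, 5.7]
finger_gap: 0.0111
shift mm [ 0.6 -1.4 -0.1] turn [ 0.09 -0.05 -0.09] tcp [0.6151 0.3098 0.0179] t 3.35 F [-0.1  0.   5.7] gap 0.0111
```

```bash
python3 -m creep '[[0,0,-0.015,0,0,0],[0,0,-0.04,0,0,0],[0,0,-0.075,0,0,0],[0,0,-0.115,0,0,0],[0,0,-0.155,0,0,0],[0,0,-0.195,0,0,0],[0,0,-0.225,0,0,0],[0,0,-0.235,0,0,0]]'
python3 -c "
from h import *
plan(.576,-.26,.255,4.2)"
```

```text
clock: 4.15
tcp_pos: [0.6155, 0.3099, 0.2566]
orientation: [0.001, 0.741, 0.671, 0.003]
wrist_force: [0.8, 0.3, -1.5]
finger_gap: 0.0115
shift mm [-5.71e+02  1.73e+01  1.00e-01] turn [ 0.34 -0.13 -9.9 ] tcp [0.6155 0.3099 0.2566] t 4.15 F [ 0.8  0.3 -1.5] gap 0.0115
```

```bash
python3 -m creep '[[-0.015,0,0,0,0,0],[-0.04,0.001,0,0,0,-1],[-0.08,0.002,0,0,0,-2],[-0.12,0.003,0,0,0,-3],[-0.16,0.005,0,0,0,-4],[-0.2,0.006,0,0,0,-4],[-0.24,0.007,0,0,0,-5],[-0.28,0.008,0,0,0,-5]]'
python3 -m creep '[[-0.04,0.004,0,0,0,-1],[-0.08,0.008,0,0,0,-2],[-0.12,0.012,0,0,0,-3],[-0.16,0.016,0,0,0,-4],[-0.2,0.02,0,0,0,-5],[-0.24,0.024,0,0,0,-5],[-0.27,0.028,0,0,0,-5],[-0.285,0.03,0,0,0,-5]]'
python3 - <<'E'
from h import *
plan(.576,-.26,.255,4.2)
E
```

```text
clock: 4.95
tcp_pos: [0.5933, 0.0286, 0.2502]
orientation: [-0.001, 0.711, 0.703, -0.001]
wrist_force: [1.1, 0.3, -1.9]
finger_gap: 0.0115
clock: 5.75
tcp_pos: [0.6203, -0.2579, 0.2496]
orientation: [-0.001, 0.681, 0.732, -0.0]
wrist_force: [0.6, 0.2, -1.2]
finger_gap: 0.0111
shift mm [  1.1 -44.3  -5.3] turn [-0.14 -0.07 -0.06] tcp [ 0.6203 -0.2579  0.2496] t 5.75 F [ 0.6  0.2 -1.2] gap 0.0111
```

```bash
python3 -m creep '[[0.001,-0.01,0,0,0,0],[0.001,-0.025,0,0,0,0],[0.001,-0.037,0,0,0,0],[0.001,-0.044,0,0,0,0],[0.001,-0.044,0,0,0,0],[0.001,-0.044,0,0,0,0],[0.001,-0.044,0,0,0,0],[0.001,-0.044,0,0,0,0]]'
python3 - <<'E'
from h import *
p,im,d=shot('wrist','w2'); plan(.576,-.26,.255,4.2); print(p['position'])
g=cv2.cvtColor(im,cv2.COLOR_BGR2HSV)
E
```

```text
clock: 6.55
tcp_pos: [0.5776, -0.2574, 0.2515]
orientation: [-0.0, 0.68, 0.733, 0.0]
wrist_force: [-0.2, 0.5, -1.6]
finger_gap: 0.011
shift mm [-2.5 -1.7 -3.5] turn [ 0.   -0.01  0.13] tcp [ 0.5775 -0.2574  0.2515] t 6.6 F [ 0.3 -1.2 -1.4] gap 0.0109
[ 0.57201988 -0.18153428  0.39448738]
```

View pics/w2.png

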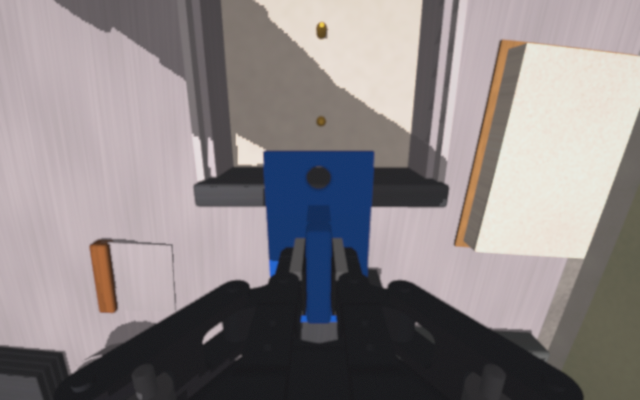

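The wrist view shows the pins at (321,30) and (321,121), with the held plate's far hole at (318,178) directly in line with them.

Run:
```python
from h import *
p,im,d=load('w2')
hsv=cv2.cvtColor(im,cv2.COLOR_BGR2HSV)
P=[]
for (u,v) in [(321,30),(321,121)]:
    s=hsv[v-14:v+14,u-12:u+12]; m=(s[...,1]>110)
    ys,xs=np.where(m); uv=np.array([xs.mean()+u-12,ys.mean()+v-14]); bb=(xs.min()+u-12,xs.max()+u-12,ys.min()+v-14,ys.max()+v-14)
    P.append(onplane(p,uv,.105)[0]); print(uv,bb,len(xs),P[-1], 'tip edge @.12',onplane(p,[[uv[0],bb[2]],[uv[0],bb[3]]],.12)[:,1],'@.09',onplane(p,[[uv[0],bb[2]],[uv[0],bb[3]]],.09)[:,1])
P=np.array(P); e=P[0]-P[1]; print('len',np.linalg.norm(e),'yaw y',np.degrees(np.arctan2(e[1],e[0])),'mid',P.mean(0))
s=hsv[160:195,300:336]; m=((s[...,2]<60)).astype(np.uint8); n,l,st,ce=cv2.connectedComponentsWithStats(m); i=1+st[1:,4].argmax(); uv=ce[i]+[300,160]
hole=onplane(p,uv,.2515-.018+.005)[0]; print('hole',uv,st[i],hole)
mb=cv2.inRange(hsv,(105,120,40),(130,255,255))
for v in (160,200,230): x=np.where(mb[v]>0)[0]; print(v,onplane(p,[[x.min(),v],[x.max()+1,v]],.2395).mean(0))
c=np.array([.5775,-.2574]); a=np.radians(94.3); print('expected hole from tcp',c+.04*np.array([np.cos(a),np.sin(a)]))
```

```text
[321.16981132  29.64150943] (np.int64(317), np.int64(325), np.int64(22), np.int64(37)) 106 [ 0.56911361 -0.11157917  0.105     ] tip edge @.12 [-0.10938784 -0.12086842] @.09 [-0.10150262 -0.11423797]
[320.56140351 120.8245614 ] (np.int64(317), np.int64(324), np.int64(117), np.int64(125)) 57 [ 0.5747752  -0.19094026  0.105     ] tip edge @.12 [-0.18705589 -0.19418879] @.09 [-0.18765938 -0.19557186]
len 0.07956278248770751 yaw y 94.08054868532136 mid [ 0.57194441 -0.15125972  0.105     ]
hole [318.25344353 177.11019284] [  7   8  23  20 363] [ 0.5745877  -0.21679083  0.2385    ]
160 [ 0.57425126 -0.20707447  0.2395    ]
200 [ 0.57570678 -0.22971425  0.2395    ]
230 [ 0.57710157 -0.24798699  0.2395    ]
expected hole from tcp [ 0.57450085 -0.21751259]
```

```bash
python3 -c "
from h import *
plan(.572,-.152,.16,4.1)"
python3 -m creep '[[0.015,0.0005,0,0,0,0.1],[0.045,0.001,0,0,0,0.1],[0.075,0.0015,0,0,0,0.1],[0.098,0.002,0,0,0,0.1],[0.1055,0.0023,0,0,0,0.1],[0.1055,0.0023,0.03,0,0,0.1],[0.1055,0.0023,0.06,0,0,0.1],[0.1055,0.0023,0.085,0,0,0.1]]'
python3 -m creep '[[0,0,0.005,0,0,0],[0,0,0.005,0,0,0],[0,0,0.005,0,0,0],[0,0,0.005,0,0,0],[0,0,0.005,0,0,0],[0,0,0.005,0,0,0],[0,0,0.005,0,0,0],[0,0,0.005,0,0,0]]'
python3 -c "
from h import *
plan(.572,-.152,.11,4.1)"
```

```text
shift mm [105.5   2.4  91.5] turn [ 0.   -0.01  0.23] tcp [ 0.5775 -0.2574  0.2515] t 6.6 F [ 0.3 -1.2 -1.4] gap 0.0109
clock: 7.4
tcp_pos: [0.5713, -0.1518, 0.1655]
orientation: [-0.0, 0.681, 0.733, -0.0]
wrist_force: [-0.0, 0.1, -1.2]
finger_gap: 0.0113
clock: 8.2
tcp_pos: [0.5716, -0.1522, 0.1619]
orientation: [0.0, 0.681, 0.733, 0.0]
wrist_force: [-0.5, -0.3, -1.7]
finger_gap: 0.0113
shift mm [ 0.2  0.4 51.9] turn [0.02 0.   0.1 ] tcp [ 0.5716 -0.1522  0.1619] t 8.2 F [-0.5 -0.3 -1.7] gap 0.0113
```

Now lower the plate slowly onto the pins, watching the force.

```bash
python3 -m creep '[[0,0,0.008,0,0,0],[0,0,0.016,0,0,0],[0,0,0.022,0,0,0],[0,0,0.026,0,0,0],[0,0,0.03,0,0,0],[0,0,0.033,0,0,0],[0,0,0.036,0,0,0],[0,0,0.036,0,0,0]]'
```

```text
clock: 9.0
tcp_pos: [0.5713, -0.1521, 0.1253]
orientation: [-0.0, 0.681, 0.733, -0.0]
wrist_force: [-0.3, -0.4, -2.1]
finger_gap: 0.0112
```

```bash
python3 -m creep '[[0,0,0.003,0,0,0],[0,0,0.006,0,0,0],[0,0,0.009,0,0,0],[0,0,0.012,0,0,0],[0,0,0.014,0,0,0],[0,0,0.0155,0,0,0],[0,0,0.0165,0,0,0],[0,0,0.0165,0,0,0]]'
```

```text
clock: 9.8
tcp_pos: [0.5714, -0.1522, 0.1091]
orientation: [-0.0, 0.681, 0.733, 0.0]
wrist_force: [-0.3, 0.3, -1.4]
finger_gap: 0.0113
```

```bash
python3 -m creep '[[0,0,0.0005,0,0,0],[0,0,0.0005,0,0,0],[0,0,0.0005,0,0,0],[0,0,0.0005,0,0,0],[0,0,0.0005,0,0,0],[0,0,0.0005,0,0,0],[0,0,0.0005,0,0,0],[0,0,0.0005,0,0,0]]' 0.045
python3 -m creep '[[0,0,-0.015,0,0,0],[0,0,-0.04,0,0,0],[0,0,-0.07,0,0,0],[0,0,-0.1,0,0,0],[0,0,-0.125,0,0,0],[0,0,-0.14,0,0,0],[0,0,-0.14,0,0,0],[0,0,-0.14,0,0,0]]'
python3 - <<'E'
from h import *
p,im,d=shot('top','t2'); cv2.imwrite('pics/t2c.png',cv2.resize(im[80:220,260:480],None,fx=3,fy=3,interpolation=cv2.INTER_CUBIC))
p,im,d=shot('scene','s2'); cv2.imwrite('pics/s2c.png',cv2.resize(im[150:390,210:460],None,fx=2.5,fy=2.5,interpolation=cv2.INTER_CUBIC))
E
```

```text
clock: 10.6
tcp_pos: [0.5715, -0.1522, 0.1087]
orientation: [-0.0, 0.681, 0.733, 0.0]
wrist_force: [0.0, -0.3, 1.3]
finger_gap: 0.0453
clock: 11.4
tcp_pos: [0.5715, -0.1522, 0.2483]
orientation: [0.0, 0.681, 0.733, 0.0]
wrist_force: [0.1, -0.2, -0.4]
finger_gap: 0.0448
```

View pics/s2c.png

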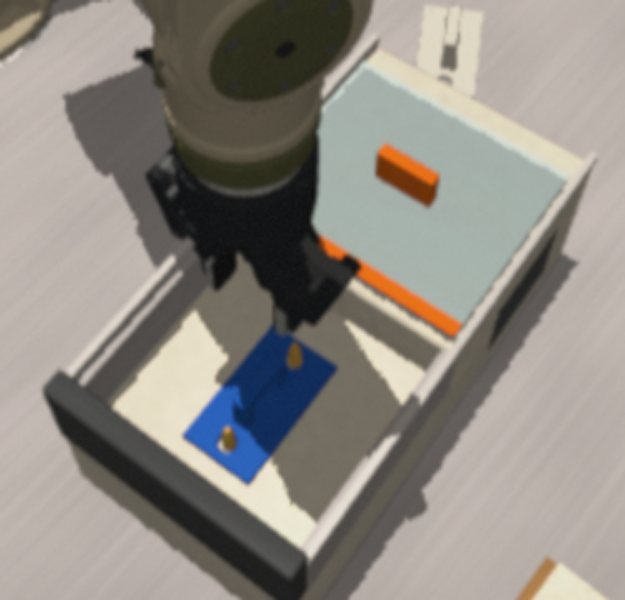

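The scene crop shows the blue plate flat, with both brass pins through its holes at crop (295,355) and (228,438), fingers clear and hatch still open. Next is the hatch.

```bash
python3 - <<'E'
from h import *
p,im,d=load('s2')
hsv=cv2.cvtColor(im,cv2.COLOR_BGR2HSV); m=cv2.inRange(hsv,(105,120,40),(130,255,255)); k=np.zeros_like(m);k[275:350,280:350]=1
ys,xs=np.where((m>0)&(k>0)); w=fromdepth(p,np.c_[xs,ys],d); w=w[w[:,2]<.11]; print('plate top z',np.percentile(w[:,2],[5,50,95]))
A=np.c_[w[:,:2]-w[:,:2].mean(0),np.ones(len(w))]; print('slope',np.linalg.lstsq(A,w[:,2],rcond=None)[0]); r=cv2.minAreaRect((w[:,:2]*1000).astype(np.float32)); print(r)
E
python3 -m creep '[[0.02,0,0,0,0,0],[0.06,0,0,0,0,0],[0.1,0,0,0,0,0],[0.14,0,0,0,0,0],[0.18,0,0,0,0,0],[0.21,0,0,0,0,0],[0.225,0,0,0,0,0],[0.225,0,0,0,0,0]]' 0
python3 -c "
from h import *
plan(.556,.073,.164,4.1)"
```

```text
plate top z [0.09275875 0.09518382 0.09785499]
slope [ 0.00091983 -0.00314019  0.09533537]
((571.7929077148438, -153.5396270751953), (59.26680374145508, 109.0367202758789), 4.263566970825195)
clock: 12.3
tcp_pos: [0.5543, 0.0738, 0.2477]
orientation: [-0.001, 0.68, 0.734, -0.001]
wrist_force: [0.7, -0.5, 0.4]
finger_gap: 0.0001
shift mm [-1.   1.8 83.7] turn [-0.1  -0.01  0.27] tcp [0.5543 0.0738 0.2477] t 12.3 F [ 0.7 -0.5  0.4] gap 0.0001
```

```bash
python3 -m creep '[[0,0.002,0.02,0,0,0.2],[0,0.002,0.045,0,0,0.2],[0,0.002,0.065,0,0,0.2],[0,0.002,0.078,0,0,0.2],[0,0.002,0.083,0,0,0.2],[0,0.002,0.083,0,0,0.2],[0,0.002,0.083,0,0,0.2],[0,0.002,0.083,0,0,0.2]]'
python3 -m creep '[[-0.006,0,0,0,0,0],[-0.014,0,0,0,0,0],[-0.022,0,0,0,0,0],[-0.03,0,0,0,0,0],[-0.04,0,0,0,0,0],[-0.05,0,0,0,0,0],[-0.06,0,0,0,0,0],[-0.07,0,0,0,0,0]]'
```

```text
clock: 13.1
tcp_pos: [0.5578, 0.0722, 0.1668]
orientation: [0.001, 0.682, 0.731, 0.001]
wrist_force: [-0.9, -0.3, -0.1]
finger_gap: -0.0003
clock: 13.9
tcp_pos: [0.5621, 0.0017, 0.1659]
orientation: [0.0, 0.682, 0.731, 0.0]
wrist_force: [-0.2, 3.3, 1.4]
finger_gap: -0.0
```

```bash
python3 -m creep '[[-0.012,0,0,0,0,0],[-0.026,0,0,0,0,0],[-0.042,0,0,0,0,0],[-0.058,0,0,0,0,0],[-0.074,0,0,0,0,0],[-0.09,0,0,0,0,0],[-0.103,0,0,0,0,0],[-0.112,0,0,0,0,0]]'
python3 -m creep '[[-0.003,0,0,0,0,0],[-0.006,0,0,0,0,0],[-0.009,0,0,0,0,0],[-0.012,0,0,0,0,0],[-0.014,0,0,0,0,0],[-0.016,0,0,0,0,0],[-0.018,0,0,0,0,0],[-0.018,0,0,0,0,0]]'
```

```text
clock: 14.7
tcp_pos: [0.5697, -0.1108, 0.1655]
orientation: [-0.0, 0.682, 0.731, -0.0]
wrist_force: [1.1, 2.7, -0.3]
finger_gap: 0.0001
clock: 15.5
tcp_pos: [0.5708, -0.1274, 0.1656]
orientation: [-0.0, 0.682, 0.731, -0.0]
wrist_force: [0.5, 1.3, -1.2]
finger_gap: 0.0003
```

```bash
python3 -m creep '[[-0.001,0,0,0,0,0],[-0.002,0,0,0,0,0],[-0.003,0,0,0,0,0],[-0.004,0,0,0,0,0],[-0.005,0,0,0,0,0],[-0.006,0,0,0,0,0],[-0.007,0,0,0,0,0],[-0.008,0,0,0,0,0]]'
```

```text
clock: 16.3
tcp_pos: [0.5714, -0.1352, 0.1656]
orientation: [-0.0, 0.682, 0.731, -0.0]
wrist_force: [0.5, 3.6, -0.9]
finger_gap: 0.0001
```

```bash
python3 -m creep '[[-0.0005,0,0,0,0,0],[-0.001,0,0,0,0,0],[-0.0015,0,0,0,0,0],[-0.002,0,0,0,0,0],[-0.0025,0,0,0,0,0],[-0.003,0,0,0,0,0],[-0.003,0,0,0,0,0],[-0.003,0,0,0,0,0]]'
```

```text
clock: 17.1
tcp_pos: [0.5714, -0.1352, 0.1656]
orientation: [-0.002, 0.681, 0.732, 0.002]
wrist_force: [0.3, 11.4, 0.2]
finger_gap: -0.0001
```

Hard stop: the force rose to 11 N with no motion. I'll back off, lift and check.

```bash
python3 -m creep '[[0.006,0,0,0,0,0],[0.018,0,0,0,0,0],[0.03,0,0,0,0,0],[0.035,0,-0.01,0,0,0],[0.04,0,-0.03,0,0,0],[0.06,0,-0.06,0,0,0],[0.09,0,-0.09,0,0,0],[0.12,0,-0.11,0,0,0]]'
python3 -m creep '[[0.04,0,0,0,0,0],[0.08,0,0,0,0,0],[0.12,0,0,0,0,0],[0.16,0,0,0,0,0],[0.19,0,0,0,0,0],[0.2,0,0,0,0,0],[0.2,0,0,0,0,0],[0.2,0,0,0,0,0]]'
python3 - <<'E'
from h import *
p,im,d=shot('top','t3'); a=im.copy(); hsv=cv2.cvtColor(im,cv2.COLOR_BGR2HSV)
mo=cv2.inRange(hsv,(5,150,120),(20,255,255)); mo[:, :280]=0; mo[:,480:]=0; mo[:90]=0;mo[185:]=0
n,l,st,ce=cv2.connectedComponentsWithStats(mo)
for i in range(1,n):
    if st[i,4]>20: print(ce[i],st[i],onplane(p,ce[i],.188))
cv2.imwrite('pics/t3c.png',cv2.resize(im[60:240,190:480],None,fx=2.7,fy=2.7,interpolation=cv2.INTER_CUBIC))
E
```

```text
clock: 17.9
tcp_pos: [0.5639, -0.0179, 0.279]
orientation: [0.002, 0.682, 0.731, 0.001]
wrist_force: [0.7, 0.2, 0.3]
finger_gap: -0.0001
clock: 18.7
tcp_pos: [0.5495, 0.1804, 0.2761]
orientation: [0.0, 0.682, 0.731, -0.0]
wrist_force: [0.6, -1.3, -0.4]
finger_gap: -0.0
[447.88963964 137.96621622] [441  96  15  84 444] [[ 0.56813784 -0.22234662  0.188     ]]
[415.11504425 136.54867257] [412 126   7  22 113] [[ 0.57229297 -0.15218312  0.188     ]]
```

View pics/t3c.png

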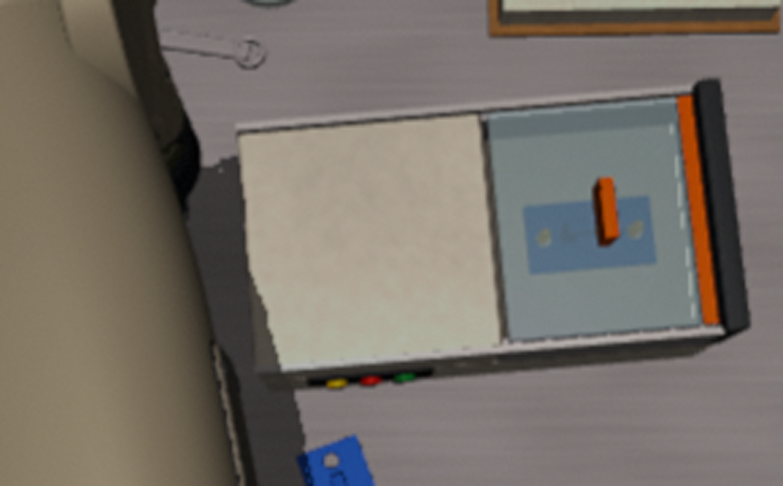

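The hatch is against the end frame. Its fin is at (0.572, -0.152), directly over the seat, and the plate lies under it on the pins.

```bash
python3 -c "
from workcell import env
print(env.hand_in(), env.get_state()['clock'])"
```

```text
the job is handed in; nothing more can be done
the job is handed in; nothing more can be done
```

The blue spacer plate is on both pins in the bay, the hatch is shut, and I handed the job in at about 19 s on the robot's clock. Of the three blue plates I used the one farthest to the robot's left.

- **Plate:** After letting go, the plate's top measured 95 mm (96 mm expected), with a slope of about 0.003. Its centre was about 2 mm from the seat, its angle matched the pin line, and both pins showed through the holes.
- **Hatch:** I pushed it with closed fingers until the force rose from about 3 N to 11 N with no further motion. The fin then measured at (0.572, -0.152), within 1 mm of straight above the seat.
- **Disagreements:** The top camera was about 2.5 mm off from the wrist camera on the plate's position, and 1 to 2 mm off on the pins. I used the wrist readings, and the plate went down with no contact force.
- **Not checked:** I did not re-measure the white plate at the end. The gripper passed more than 60 mm from it, and I saw no unexpected contact forces.

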